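# Heft two sample tins and pack the heavier

### The arm

A 6-joint arm with a two-finger parallel gripper is mounted at the origin on a cart in front of the work surface, level with it; the furniture and walls round the work are solid. World frame = base frame: x ahead of the robot, y to its left, z up, the work surface at z = 0. Lengths are in mm, angles in rad, forces in N, time in s.
With the tool pointing down it reaches from about 250 to 850 mm from the base axis. Payload 12.5 kg.
Tool frame: the origin (TCP) lies midway between the tips of the shut fingers; the grasp point (between the pads) lies 19 mm behind it; z points along the fingers, y is the line along which they close (so a half turn about z gives the same grasp; the last joint's range is limited). The gripper opens to 93 mm and grips with 3 to 60 N. Pads are 15 mm wide; open, the fingers measure 128 mm over their backs; the gripper's body (75 mm by 188 mm) begins 65 mm behind the grasp point.
Start: joints at [1.032, 0.351, 1.652, -0, 1.139, -0.085], TCP at [241.079, 494.333, 218.633] pointing down, gripper open.
Joint ranges: [-2.75, 2.75], [-0.79, 2.1], [0.01, 2.65], [-1.57, 4.71], [0.07, 3.14], [-2.87, 2.87]. Speed limits (rad/s): [2.22, 2.22, 2.79, 3.14, 3.14, 3.14].

### API

Orientations are given as a unit quaternion [w, x, y, z].
In Python, from workcell import r gives the robot as it stands. Calls block until the motion is done:
- r.goto(position, orientation): joint-space move of the TCP to a pose.
- r.movel(position, frame=None, velocity=150, max_force=None): straight line of the TCP; frame=None keeps the orientation; velocity is the mean speed in mm/s. With max_force (N) it stops when the force on the tool has changed by that much, and returns True; else False.
- r.movej(angles): joint-space move.
- r.move_gripper(opening): opening from 0.0 (shut) to 1.0 (fully open); the grip force is fixed at half the most; returns when the fingers have stopped.
- r.wait(seconds).
- r.inverse_kinematics(position, orientation): joint angles nearest the present ones, or None.
- r.get_state(): the state.
- r.read_camera(name): name is "scene" or "side" or "wrist"; returns a dict with "color" (384x512x3 uint8, red, green, blue), "mtx" (3x3 intrinsics, pixels), "R" (3x3) and "t" (3): a world point X has camera coordinates R X + t; the wrist camera has in their place "mount" (4x4, takes a point from camera to tool coordinates, whose origin is the TCP and whose axes are the flange's). Camera axes: x right, y down, z forward; pixel columns grow to the right and rows downward; lengths in mm; the calibration is good to about 2 mm. A picture is of the moment at which its call begins: read the wrist's pose just before it. There is no depth.
A pose or a line that the arm cannot do raises r.Unreachable and nothing moves.
- r.job_done(): hands the job in; it is judged then, once.
The state is a dict: "time_s": time; "joint_positions": joint angles; "dq": joint speeds; "tau": joint torques, N m; "eef_pos": TCP position; "eef_rot": TCP orientation; "contact_force": force on the tool from outside, world axes, zero at the start; "wrist_torque": the same for the moment, N m; "grip_width": opening from 0.0 (shut) to 1.0 (fully open); "grasp_force": force on a finger pad.
Only numpy, scipy, OpenCV 4.12 (cv2) and the standard library are available. Lean on these libraries where they do the work, as an engineer would, in place of code of your own. Each camera call takes 0.05 s, during which the arm holds its last target. There are 200 camera calls.

### The job

One of these two closed sample tins is full of ore and the other nearly empty: lift the round tin clear of its cork pad to feel its weight, and after it the square one. Put the heavier tin upright on the floor of the wooden carrying case and shut the case's lid fully, and leave the lighter tin standing well on the cork pad it came from. Set the tins down gently, do not drop them, and do not knock over the viewing stone.

Things in the scene. Friction and masses are not known exactly. Their poses are not given: they have to be found in the camera images.
- round_tin: round steel tin, 62 mm across (rim of the lid 64 mm), 48 mm high without its knob; on the flat lid (fixed to the tin, never comes off) stands a round dark wooden knob 22 mm across and 33 mm high, so that its top is 81 mm above the underside. Origin: centre of the underside, z up the knob. Closed and opaque; weighs either about 0.3 kg or about 0.7 kg in all, differing from run to run, the other tin the other.
- square_tin: square steel tin, 62 x 62 mm (rim of the lid 64 mm), 48 mm high without its knob; on the flat lid (fixed to the tin, never comes off) stands a round dark wooden knob 22 mm across and 33 mm high, so that its top is 81 mm above the underside. Origin: centre of the underside, z up the knob. Closed and opaque; weighs either about 0.3 kg or about 0.7 kg in all, differing from run to run, the other tin the other.
- round_pad: flat round cork pad, 100 mm across and 8 mm thick, fixed to the table, on which the round tin stands at the start. Origin: centre of its underside, on the table.
- square_pad: flat round cork pad, 100 mm across and 8 mm thick, fixed to the table, on which the square tin stands at the start. Origin: centre of its underside, on the table.
- case: wooden carrying case fixed to the table, 124 x 124 mm outside and 90 mm high to the rim, walls and floor 6 mm thick (inside 112 x 112 mm, 84 mm deep: a tin with its knob fits under the shut lid). Origin: centre of its underside, on the table; z up, x points to the hinge side (the far side from the robot, give or take the yaw).
- case_floor (a point): centre of the case's inner floor, 6 mm above the table; axes as the case
- lid_hinge (a point): middle of the lid's hinge line, on the rim at the case's +x side, 90 mm above the table; the hinge line runs along the case's y
- lid_edge (a point): middle of the lid's free edge on its outer (upper when shut) face, 124 mm from the hinge line; a brass thumb lip 30 mm wide sticks 11 mm beyond it
- lid (a joint): lid angle: 0 shut on the rim, 1.57 upright, at most 2.0 (leaning away from the robot). The lid is an 8 mm wooden board 124 x 124 mm. Its hinge is stiff: it stays where it is left and takes about 2 to 5 N at the free edge to swing
- view_stone: tan viewing stone on a dark wooden stand, 52 x 68 x 92 mm high, loose, standing behind the work. Origin: centre of its underside, z up
Things that resemble listed ones, but are neither listed nor needed, are in the scene too. What is shaped like the round_tin but pink is not meant. Leave any turquoise look-alike of the square_tin alone.

How it is judged (in metres and radians):
On the way, in this order (a step that is already met when the one before it is completed fails the run):
1. the round tin is lifted clear of its pad (underside more than 25 mm above the table) (height (world z) of round_tin above 0.025 m and contact force between round_tin and the fingers above 0.5 N), for 0.2 s.
2. after it the square tin is lifted clear of its pad (underside more than 25 mm above the table) (height (world z) of square_tin above 0.025 m and contact force between square_tin and the fingers above 0.5 N), for 0.2 s.
At the end, for the whole second after the job is handed in: The heavier tin (its weight, more than 4.6 N, resting on the case) stands on the case's floor within 0.1 rad of upright; the lighter stands on its own pad, within 25 mm of its centre and 0.1 rad of upright; the lid is shut to within 0.06 rad; both tins are at rest (((contact force between round_tin and case above 4.6 N and distance between round_tin and case_floor below 0.042 m and z of round_tin in the frame of case_floor below 0.006 m and angle between each of round_tin, square_tin's own z axis and vertical below 0.1 rad and horizontal distance between square_tin and square_pad below 0.025 m and z of square_tin in the frame of square_pad between 0.004 and 0.014 m) or (contact force between square_tin and case above 4.6 N and distance between square_tin and case_floor below 0.042 m and z of square_tin in the frame of case_floor below 0.006 m and angle between each of square_tin, round_tin's own z axis and vertical below 0.1 rad and horizontal distance between round_tin and round_pad below 0.025 m and z of round_tin in the frame of round_pad between 0.004 and 0.014 m)) and value of joint lid below 0.06 rad and linear speed of each of round_tin, square_tin below 0.02 m/s); the robot touches nothing.
It fails at once if a tin is let go and falls faster than 0.7 m/s ((linear speed of round_tin above 0.7 m/s and contact force between round_tin and the fingers below 0.05 N) or (linear speed of square_tin above 0.7 m/s and contact force between square_tin and the fingers below 0.05 N)).
It fails at once if a tin is tipped by more than 0.9 rad (angle between any of round_tin, square_tin's own z axis and vertical above 0.9 rad).
It fails at once if the viewing stone is knocked over (tilted by more than 0.6 rad) (angle between view_stone's own z axis and vertical above 0.6 rad).
It also fails if it takes over 72 s, if anything falls off the work surface, if the arm or the gripper's body presses on something with over 40 N, if the wrist force passes 120 N, or if a joint passes its speed limit or range.

## Working session

There is one attempt and no reset: what is moved stays moved. The work goes in short steps, each a Python script; the robot and the scene stay as the last script left them, time stands still between calls to the robot, and variables do not carry over. Pictures are saved under pics/ and viewed, at most 10 in all, crops included, and the job is handed in when it is done.

```bash
mkdir -p pics; ls; python3 - <<'E'
from workcell import r
import cv2,numpy as np
for n in("scene","side"):
    c=r.read_camera(n); cv2.imwrite(f"pics/{n}0.png",c["color"][:,:,::-1])
    print(n,c["mtx"],c["R"],c["t"],-c["R"].T@c["t"])
c=r.read_camera("wrist");print(c["mount"],c["mtx"]);s=r.get_state();print(s)
a,b=[cv2.imread(f"pics/{n}0.png") for n in("scene","side")]
E
```

```text
pics
scene [[365.26818877   0.         260.08670079]
 [  0.         365.26818877 185.84074162]
 [  0.           0.           1.        ]] [[ 0.6977309  -0.71629934 -0.00931899]
 [-0.41544914 -0.39401337 -0.81985089]
 [ 0.58358684  0.57590687 -0.57250125]] [-375.96420114  281.99107796  784.81458251] [ -78.53267317 -610.17476157  676.99435529]
side [[359.62100941   0.         257.08870693]
 [  0.         359.62100941 197.84356739]
 [  0.           0.           1.        ]] [[ 0.97934837 -0.20175986  0.01302809]
 [-0.11658842 -0.61621883 -0.77889761]
 [ 0.16517843  0.76129318 -0.62701577]] [-505.77034463  124.95937824  986.53641465] [ 346.93964342 -776.08527725  722.49367568]
[[-1.11820381e-04 -9.53102937e-01 -3.02646295e-01  8.48557209e+01]
 [ 9.99999752e-01  1.03862227e-04 -6.96561469e-04 -3.38389850e-01]
 [ 6.95328300e-04 -3.02646297e-01  9.53102689e-01 -1.65690751e+02]
 [ 0.00000000e+00  0.00000000e+00  0.00000000e+00  1.00000000e+00]] [[313.63139576   0.         253.14572836]
 [  0.         313.63139576 190.20562702]
 [  0.           0.           1.        ]]
{'time_s': 0.15, 'joint_positions': array([ 1.03238188e+00,  3.51102885e-01,  1.65222496e+00,  2.08861525e-05,
        1.13908915e+00, -8.45701798e-02]), 'dq': array([ 3.76472423e-04, -2.58577500e-03, -1.46763234e-03,  4.61457781e-04,
        5.62093142e-05,  1.29665058e-03]), 'tau': array([-2.52717409e-04, -4.97466767e+01, -2.85345089e+01,  6.98473630e-02,
        2.46567145e-02, -9.03769910e-05]), 'eef_pos': array([240.96829131, 494.13843405, 218.25015914]), 'eef_rot': array([-1.35349544e-04,  2.24983876e-01,  9.74362399e-01, -3.89432284e-04]), 'contact_force': array([-0.50756881, -0.29185912,  0.71366945]), 'wrist_torque': array([ 0.0522399 , -0.00417835,  0.00735504]), 'grasp_force': 0.0, 'grip_width': 0.9999025107535379}
```

View pics/scene0.png

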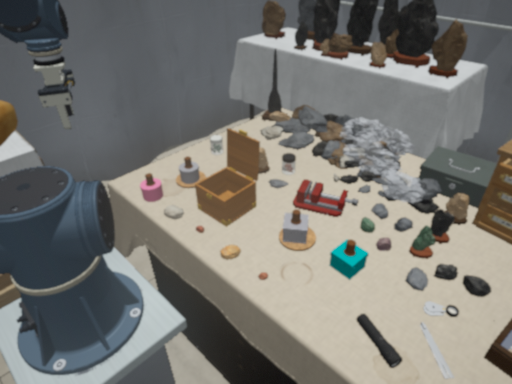

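View pics/side0.png

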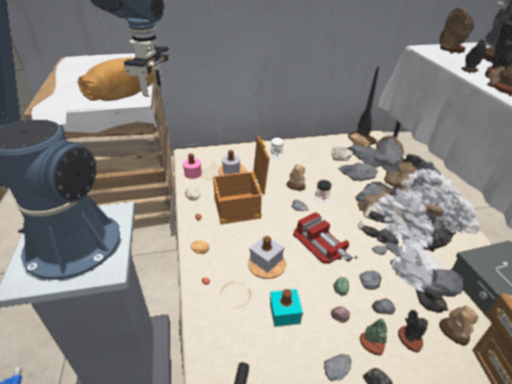

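Candidates: round tin: grey on pad at scene (189,172), side (231,160); pink look-alike at scene (151,188), not meant. Square tin: grey on pad at scene (296,230), side (267,252); turquoise look-alike at scene (349,258), not meant. The case is at scene (227,195) with its lid open, and the viewing stone at side (297,177), just behind the lid. Next, close crops.

```bash
python3 - <<'E'
import cv2
a=cv2.imread("pics/scene0.png")[125:255,140:325];b=cv2.imread("pics/side0.png")[130:280,170:320]
cv2.imwrite("pics/sc.png",cv2.resize(a,None,fx=4,fy=4,interpolation=cv2.INTER_CUBIC))
cv2.imwrite("pics/si.png",cv2.resize(b,None,fx=4,fy=4,interpolation=cv2.INTER_CUBIC))
E
```

```text
(no output)
```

View pics/sc.png

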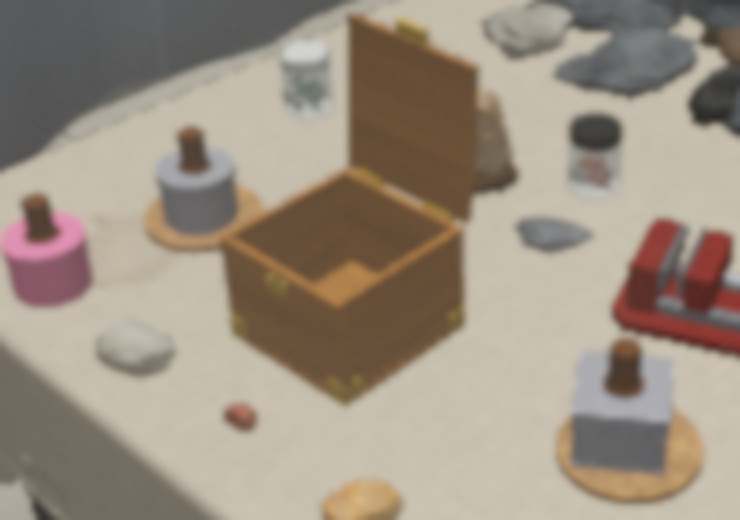

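View pics/si.png

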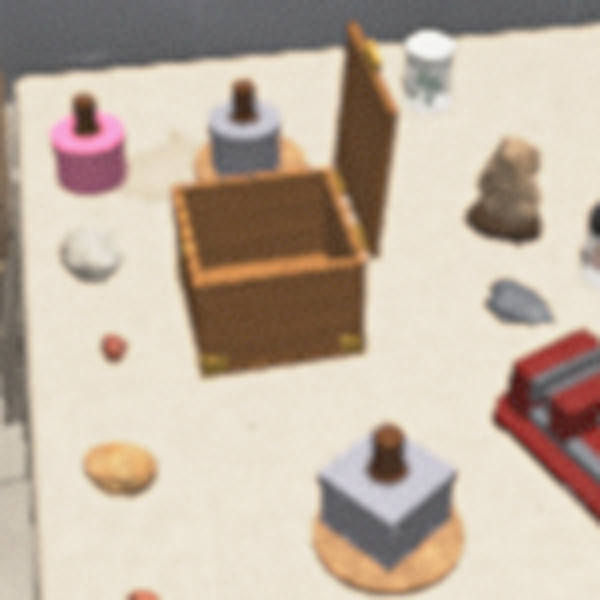

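The crops confirm both grey tins, each on its own pad. The case is open with its lid about upright. The viewing stone is about 100 mm behind the lid.

```bash
cat > vis.py <<'E'
from workcell import r
import numpy as np
from scipy.optimize import least_squares
def proj(c,X):
    p=np.atleast_2d(X)@c["R"].T+c["t"]; q=p@c["mtx"].T; return q[:,:2]/q[:,2:]
E
python3 - <<'E'
from vis import *
S,D=r.read_camera("scene"),r.read_camera("side")
A=lambda P:(np.array(P,float)-1.5)/4+[140,125]
B=lambda P:(np.array(P,float)-1.5)/4+[170,130]
def pt(a,b,x0):
    s=least_squares(lambda X:np.r_[(proj(S,X)-A(a)).ravel(),(proj(D,X)-B(b)).ravel()],x0);return s.x.round(1),s.fun.round(1)
print("round knob",pt((190,133),(243,86),[400,100,80]))
print("square knob",pt((626,347),(387,432),[400,0,80]))
print("stone base",pt((493,185),(505,228),[400,0,0]))
def case(p):
    x,y,w,a,b=p;u=np.array([np.cos(w),np.sin(w)]);v=np.array([-u[1],u[0]])
    P=[[*(np.array([x,y])+62*(i*u+j*v)),90] for i,j in((1,1),(1,-1),(-1,1),(-1,-1))]
    L=[[*(np.array([x,y])+(62-124*np.cos(a))*u+62*j*v),90+124*np.sin(a)] for j in(1,-1)]
    return np.array(P+L)
sa=A([(350,173),(464,232),(226,240),(340,305),(350,17),(477,67)]);sb=B([(332,171),(364,259),(176,187),(196,279),(352,27),(395,112)])
s=least_squares(lambda p:np.r_[(proj(S,case(p))-sa).ravel(),(proj(D,case(p))-sb).ravel()],[450,200,0,1.6,0])
print("case",s.x.round(3));print(s.fun.reshape(-1,2).round(1).tolist())
E
```

```text
round knob (array([477.8, 265.1,  82.8]), array([ 0.1,  0.2,  0. , -0.2]))
square knob (array([ 505.3, -162.7,   86.5]), array([-0. , -0.1, -0. ,  0.1]))
stone base (array([669.3, 114.8,  13.8]), array([-0.2, -0.6, -0. ,  0.6]))
case [4.64795e+02 6.17130e+01 2.10000e-02 1.68100e+00 0.00000e+00]
[[0.2, -1.5], [1.3, -0.9], [-0.9, -1.2], [0.1, 0.4], [1.1, -0.9], [0.9, 0.3], [-0.5, -1.5], [0.8, 0.9], [-1.5, -0.8], [-0.7, 1.6], [-0.6, -1.4], [-0.9, 0.1]]
```

```bash
cat >> vis.py <<'E'
import math,cv2
def q(phi): return [0,math.cos(phi/2),math.sin(phi/2),0]
PI=math.pi
from scipy.spatial.transform import Rotation as Ro
def wrist():
    s=r.get_state(); c=r.read_camera("wrist")
    w=s["eef_rot"]; Rt=Ro.from_quat([*w[1:],w[0]]).as_matrix()
    M=c["mount"]; Rc=Rt@M[:3,:3]; o=s["eef_pos"]+Rt@M[:3,3]
    return dict(color=c["color"],mtx=c["mtx"],R=Rc.T,t=-Rc.T@o)
def onz(c,px,z):
    d=c["R"].T@np.linalg.inv(c["mtx"])@[*px,1]; o=-c["R"].T@c["t"]; return o+d*(z-o[2])/d[2]
E
python3 - <<'E'
from vis import *
D=r.read_camera("side")
B=lambda P:(np.array(P,float)-1.5)/4+[170,130]
P=[onz(D,B(p),56)[:2] for p in((320,478),(392,527),(457,472))]
e=P[1]-P[0];f=P[2]-P[1];print(P,np.arctan2(*e[::-1]),np.arctan2(*f[::-1]))
print("pad sq",onz(D,B((389,536)),8))
r.goto([478,265,190],q(PI)); s=r.get_state();print(s["time_s"],s["joint_positions"].round(2),s["contact_force"])
c=wrist();np.save("w1.npy",c,allow_pickle=True);cv2.imwrite("pics/w1.png",c["color"][:,:,::-1]);print(proj(c,[[478,265,89],[478,265,56]]))
E
```

```text
[array([ 462.68696068, -164.42640597]), array([ 498.05352937, -212.25266084]), array([ 548.54617633, -175.80147555])] -0.9340619536660845 0.62528031875031
pad sq [ 505.32944199 -178.68788779    8.        ]
1.55 [ 0.42  0.38  1.69  0.    1.07 -1.15] [-0.06717185  0.98363355 -0.05441395]
[[252.9591094  190.95349641]
 [252.98518631 180.83241241]]
```

View pics/w1.png

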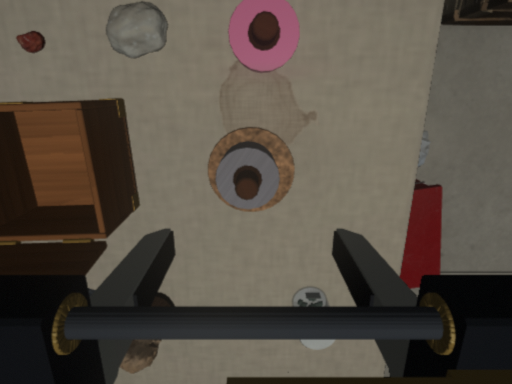

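The view shows the round tin's lid disc at (247,177), its knob top at about (247,188) and its pad at about (251,170).

```bash
python3 - <<'E'
from vis import *
c=np.load("w1.npy",allow_pickle=True).item()
for p,z in(((247,187),89),((247,177.5),56),((251,170),8)): print(onz(c,p,z).round(1))
E
```

```text
[474.3 259.7  89. ]
[474.6 259.1  56. ]
[478.8 262.7   8. ]
```

```bash
cat >> vis.py <<'E'
def pick(x,y,phi,z=61):
    r.goto([x,y,150],q(phi)); print("stop",r.movel([x,y,z],velocity=100,max_force=8))
    f0=r.get_state()["contact_force"]; r.move_gripper(0.0)
    s=r.get_state();print("grip",s["grip_width"]*93,s["grasp_force"],s["eef_pos"].round(1))
    r.movel([x,y,z+55],velocity=60); r.wait(0.5)
    s=r.get_state(); print("t",s["time_s"],"weight",f0-s["contact_force"],"grip",s["grip_width"]*93,s["grasp_force"])
def place(x,y,z):
    s=r.get_state()["eef_pos"]
    print("touch",r.movel([x,y,z+6],velocity=80,max_force=12)); print("touch",r.movel([x,y,z-1],velocity=15,max_force=2.5))
    r.wait(.2); print(r.get_state()["eef_pos"].round(1)); r.move_gripper(0.5); r.wait(.2)
    p=r.get_state()["eef_pos"]; r.movel([p[0],p[1],p[2]+80],velocity=120)
E
python3 - <<'E'
from vis import *
pick(474.5,259.5,PI)
E
```

```text
stop False
grip 21.200734701403142 29.99994993209839 [474.5 259.6  61. ]
t 5.6 weight [0.03828834 0.59010803 5.97275892] grip 21.450611062166043 29.998546242713928
```

```bash
python3 - <<'E'
from vis import *
fs=[]
for i in range(5): fs.append(r.get_state()["contact_force"][2]); r.wait(.05)
print(fs)
place(477,261.5,61)
fs=[]
for i in range(5): fs.append(r.get_state()["contact_force"][2]); r.wait(.05)
print(fs)
r.movel([477,261.5,240],velocity=200)
r.goto([480,-164,210],q(PI)); 
s=r.get_state();print(s["time_s"],s["joint_positions"].round(2))
c=wrist();np.save("w2.npy",c,allow_pickle=True);cv2.imwrite("pics/w2.png",c["color"][:,:,::-1]);print(proj(c,[[505,-165,89],[505,-165,56]]))
E
```

```text
[np.float64(-6.653352533204484), np.float64(-6.631482036733337), np.float64(-6.431832794269254), np.float64(-6.768588815954173), np.float64(-6.631653069187782)]
touch False
touch True
[477.1 261.5  61. ]
[np.float64(-1.3185853175587878), np.float64(0.4074796066897095), np.float64(0.15052213729406613), np.float64(-0.4857286209116844), np.float64(-0.28452099944352327)]
11.375 [-0.42  0.28  1.77  0.    1.09 -1.99]
[[251.86631755 208.60188855]
 [251.99359193 197.62764691]]
```

View pics/w2.png

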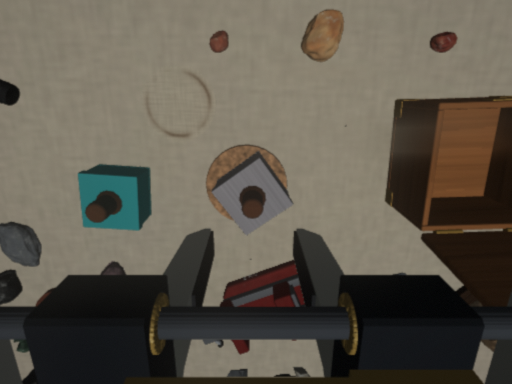

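The square tin's knob top is at (252,207), as predicted, and its pad centre is about (247,183). The round tin weighs about 6.5 N, so it is the heavy one. I'll lift the square tin to confirm and set it back.

```bash
python3 - <<'E'
from vis import *
c=np.load("w2.npy",allow_pickle=True).item()
p=onz(c,(247,183),8);k=onz(c,(252,207),89);print(p,k,onz(c,(252.5,194),56))
pick(k[0],k[1],PI)
fs=[]
for i in range(5): fs.append(r.get_state()["contact_force"][2]); r.wait(.05)
print(np.mean(fs))
m=(k+p)/2
place(m[0],m[1],61); print(r.get_state()["time_s"])
E
```

```text
[ 502.6125084  -171.27597317    8.        ] [ 503.3298107  -164.86870867   89.        ] [ 500.88423362 -164.45476374   56.        ]
stop False
grip 21.639504737330718 29.99521940946579 [ 503.4 -164.8   61.1]
t 14.925 weight [ 0.52264163 -0.30457557  2.52779874] grip 21.534529772385902 29.991148710250854
-3.134105732177559
touch False
touch True
[ 503.  -167.9   60.9]
18.225
```

```bash
python3 - <<'E'
from vis import *
x,y=477,261.5
r.movel([*r.get_state()["eef_pos"][:2],260],velocity=200)
r.goto([440,61.5,260],q(PI)) if False else r.goto([x,y,240],q(PI))
pick(x,y,PI)
r.movel([x,y,180],velocity=120)
r.movel([463,62,180],velocity=120)
print(r.get_state()["eef_pos"],r.get_state()["time_s"])
print(r.movel([463,62,66],velocity=60,max_force=12))
print(r.movel([463,62,57],velocity=15,max_force=2.5)); r.wait(.2)
s=r.get_state();print(s["eef_pos"].round(1),s["contact_force"].round(1),s["time_s"])
cv2.imwrite("pics/s2.png",cv2.resize(r.read_camera("scene")["color"][115:260,135:335,::-1],None,fx=3,fy=3))
E
```

```text
stop False
grip 21.5744454973154 30.00059187412262 [477.1 261.5  61.2]
t 24.15 weight [ 0.8565441  -0.26857951  6.61551618] grip 21.38673669999744 29.998739361763
[463.01629926  62.38032068 179.97939677] 26.65
False
True
[463.   62.   59.1] [ 0.3 -1.   4.2] 29.3833
```

View pics/s2.png

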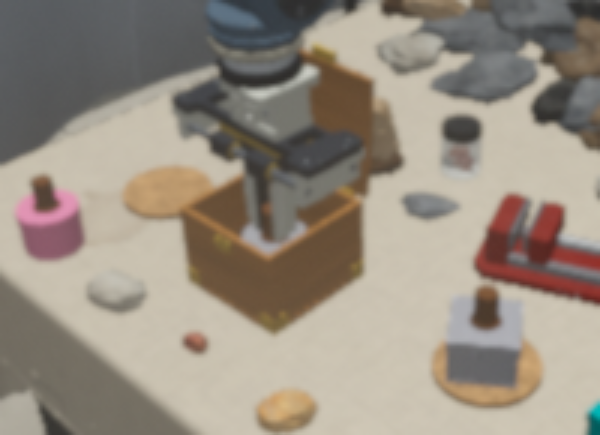

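The tin is seated on the case floor and the square tin stands on its pad. Next: release, then shut the lid.

```bash
python3 - <<'E'
from vis import *
r.move_gripper(0.4); r.wait(.2)
r.movel([463,62,150],velocity=100); r.movel([463,62,310],velocity=250)
r.move_gripper(0.0)
r.movel([595,63,310],velocity=200); r.movel([595,63,192],velocity=150)
f0=r.get_state()["contact_force"];print(r.get_state()["time_s"])
for a in np.arange(1.65,0.04,-0.15):
    X=527-105*np.cos(a)+8*np.sin(a)+7.5; Z=90+105*np.sin(a)+8*np.cos(a)
    st=r.movel([X,63,Z],velocity=70,max_force=25); s=r.get_state()
    print(round(a,2),st,s["eef_pos"].round(0),(s["contact_force"]-f0).round(1))
    if st: break
print(r.get_state()["time_s"])
E
```

```text
34.5
1.65 False [551.  63. 194.] [ 0.5  0.4 -0.1]
1.5 False [535.  63. 195.] [-0.4 -0.9 -0.6]
1.35 False [519.  63. 194.] [-0.2  0.2 -0.3]
1.2 False [504.  63. 191.] [ 0.1  0.  -1. ]
1.05 False [489.  63. 185.] [-1.3  0.6 -0.3]
0.9 False [475.  63. 177.] [-0.4  0.6 -0.3]
0.75 False [463.  63. 167.] [-0.3  0.  -0.7]
0.6 False [452.  63. 156.] [ 0.6 -0.8  0. ]
0.45 False [443.  63. 143.] [ 0.5 -0.1 -0.4]
0.3 False [436.  63. 129.] [-0.4 -0.2 -0.3]
0.15 False [432.  63. 114.] [ 0.7 -0.2 -0.9]
39.0333
```

```bash
python3 - <<'E'
from vis import *
print(r.movel([430,63,92],velocity=25,max_force=15)); s=r.get_state();print(s["eef_pos"].round(1),s["contact_force"].round(1))
r.wait(.2); r.movel([430,63,180],velocity=150); r.goto([300,250,250],q(PI)); print(r.get_state()["time_s"])
a,b=[r.read_camera(n)["color"][:,:,::-1] for n in("scene","side")]
a=cv2.resize(a[115:260,135:335],None,fx=2,fy=2);b=cv2.resize(b[130:275,170:370],None,fx=2,fy=2)
cv2.imwrite("pics/e.png",np.hstack([a,b]))
E
```

```text
True
[430.4  63.   98.9] [-3.7 -0.3 12.6]
41.4917
```

View pics/e.png

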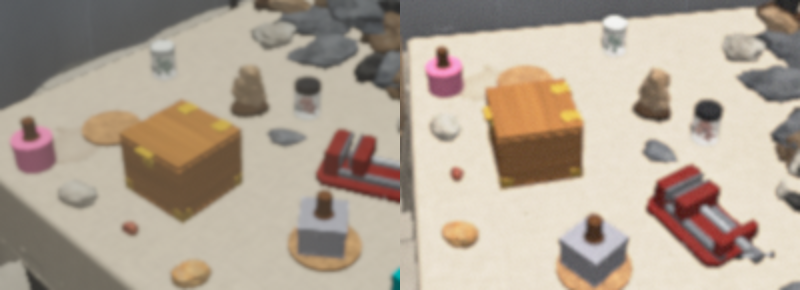

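The pictures show the lid shut, with the press stopping at z ≈ 98.9 against 98 nominal. The square tin is on its pad, the stone is standing, and the robot is clear.

```bash
python3 -c "
from workcell import r
print(r.job_done())"
```

```text
the job is handed in; nothing more can be done
None
```

I've handed the job in, with no verdict shown: the round tin was the heavier (about 6.5 N against 3 N) and is in the case with the lid shut, and the square tin is back on its own pad.

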